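Shut and pin the hinged moulding flask

TASK

Swing the open end of the steel moulding flask fully shut, so that the slotted lug on it lies between the two ears of the latch yoke. Then take the square-headed pin from the wooden rack, feel for the hole, and work the pin gently down through both ears and the lug until its collar sits flush on the upper ear, never forcing it. Let go of it there, and leave the other two pegs in the rack.

Things in the scene. Friction and masses are not known exactly. Their poses are not given: they have to be found in the camera images.
- flask: Small steel moulding flask, 175 x 250 mm, fixed on a wooden bottom board 225 x 310 mm. Origin: centre of the board's underside, on the bench; z up. Walls 12 mm thick, 40 to 130 mm above the bench. The wall at its +y end is the hinged gate. At its (-x, +y) corner stands the latch yoke, 2 mm higher than the walls, with clear space above. More than 50 N between pin and flask is forcing
- latch (a point): Nominal centre of the yoke's round hole, on the top face of the upper ear, 132 mm above the bench; axes as the flask's. The yoke is clamped in slots: its true hole centre lies anywhere within 11 mm of this point along the flask's x and 5 mm along its y (same height), must be seen or felt, and stays there unless pushed with over 100 N
- yoke_gap (a point): Midway between the yoke's ears, 112 mm above the bench, below the nominal point. Ears: two level steel plates 44 x 54 mm, 122 to 132 mm and 92 to 102 mm above the bench, each with the same upright 16 mm hole in line, its centre 22 mm from the ear's -x, +x and +y edges; joined by a web on the -y side, open to the flask's +y. Free space below the lower ear
- gate_hinge (a point): Point on the gate's upright hinge axis, 130 mm above the bench, at x +85, y +120 mm in the flask's frame; its axes are the flask's and do not turn with the gate
- gate (a joint): Gate angle (rad): 0 = shut on its stop, growing as the free end swings out to the flask's +y; from the hinge the gate points along (-cos, +sin) of it in the flask's x, y. A 12 mm plate centred on that line, 5 to 170 mm from the axis, 40 to 126 mm above the bench; plain outer face, to be pushed. A stiff hinge (0.60 N m) keeps it where left
- lug (a point): Centre of the slot in the gate's lug, on its top face 117 mm above the bench, 206 mm from the hinge axis: a level steel plate 62 x 44 mm, 10 mm thick, slot 41 mm (along the gate) by 24 mm. With the gate on its stop the pin's nose can always enter the slot below the yoke's hole; the pin's taper may push the gate out again by up to 0.01 rad, which is still shut
- pin_grip (a point): Centre of the square head (16 x 16 mm, 36 mm high) of the loose steel latch pin, 0.11 to 0.18 kg, upright in one of the rack's holes; z up along the pin, x and y square to the head's faces. Below this point: collar 26 mm wide from -18 to -22 mm, round shank 14 mm wide to -80 mm, the last 4 mm tapering to a 12.4 mm flat nose. Fully home it is 154 mm above the bench
- rack: Fixed wooden block 180 x 60 x 66 mm (x, y, z) with three upright through holes 18 mm wide at x = -60, 0 and +60 mm. Origin: centre of its underside. The pin's collar rests on its top, so the square head stands 70 to 106 mm above the bench, turned within 0.15 rad of the block
- stub_head (a point): Centre of the 22 mm steel ball head of a short stub peg that stands in another hole of the rack; not needed, leave it there
- sprue_head (a point): Centre of the wooden sprue peg's conical head (45 mm high, 30 mm wide at the top), in the remaining hole of the rack; not needed, leave it there
There are look-alikes about, which are no part of the job. What is shaped like the part that bears pin_grip but black or orange is not meant.

How it is judged:
On the way, in this order (a step that is already met when the one before it is completed fails the run):
1. the gate is shut, its lug between the ears (value of joint gate below 0.06 rad), for 0.2 s.
2. the pin is down through both ears and the lug, collar on the upper ear (z of pin_grip in the frame of flask below 0.157 m and horizontal distance between pin_grip and latch below 0.016 m and value of joint gate below 0.06 rad), for 0.2 s.
At the end, for the whole second after the job is handed in: The gate is shut (under 0.06 rad); the pin stands upright (within 0.12 rad) through both ears and the lug, within 16 mm of the nominal latch point, its collar within 3 mm of the upper ear's top face; it is at rest and released; the other two pegs stand in the rack (all of step 2 and z of pin_grip in the frame of flask above 0.148 m and angle between pin_grip's own z axis and vertical below 0.12 rad and linear speed of pin below 0.02 m/s and contact force between pin and the fingers below 0.1 N); the robot touches nothing.
It fails at once if the pin is forced against the flask, yoke or gate with more than 50 N (contact force between pin and flask above 50 N).
It fails at once if one of the other pegs is moved by more than 15 mm (distance of any of stub_head, sprue_head from where it was at the start of the episode above 0.015 m).
It also fails if it takes over 72 s, if anything falls off the work surface, if the arm or the gripper's body presses on something with over 40 N, if the wrist force passes 120 N, or if a joint passes its speed limit or range.

ROBOT

A 6-joint arm with a two-finger parallel gripper is mounted at the origin on the work surface. World frame = base frame: x ahead of the robot, y to its left, z up, the work surface at z = 0. Lengths are in m, angles in rad, forces in N, time in s.
With the tool pointing down it reaches from about 0.4 to 0.925 m from the base axis. Payload 3.4 kg.
Tool frame: the origin (TCP) lies midway between the tips of the shut fingers; the grasp point (between the pads) lies 19 mm behind it (ctrl.grip_point_offset is the distance from the TCP to the grasp point, in m); z points along the fingers, y is the direction in which the jaws open and shut (so a half turn about z gives the same grasp; the last joint's range is limited). The gripper opens to 85 mm and grips with 20 to 120 N. Pads are 22 mm wide; open, the fingers measure 114 mm over their backs; the gripper's body (76 mm by 85 mm) begins 54 mm behind the grasp point. The pads swing forward as they close: fully open they stand 13 mm farther back than shut.
Start: joints at [1.183, 0.307, 1.506, -0, 1.328, -0.073], TCP at [0.178, 0.547, 0.231] pointing down, gripper open.
Joint ranges: [-3.12, 3.12], [-1.05, 2.28], [0.14, 2.33], [-1.42, 4.57], [0.1, 2.73], [-2.68, 2.68]. Speed limits (rad/s): [2.57, 2.57, 3.14, 3.14, 3.14, 3.14].

INTERFACE

Orientations are given as a unit quaternion [x, y, z, w].
In Python, from cell import observe, eyes, ctrl gives the robot as it stands.
- The arm moves only by the tool send_rows, never from a script. Its argument "plan" is a list of rows, each a list of 3 entries, a list of its own where there are three numbers: the shift along the tool's x, y, z in m, then the turn, a rotation vector about the tool's x, y, z in rad, then the closure, from -1 (fully open) to 1 (shut), so that 0 is half open. A call has 1 to 10 rows; each row is the pose to reach, as a shift and turn from the pose measured when the call began, along the tool's axes at that moment; what a row does not reach only later rows make up. A row lasts 1/12 s, in which the tool goes at most 41.7 mm and 7.16 degrees, less where a joint would pass 70% of its speed; a pose out of reach is approached as far as the arm can. A call with a gripper value outside its range is refused whole. The fingers move at their own pace and stop on an object; the grip force is fixed at half the most. Time passes only in rows, so rows that repeat a pose let the fingers close. It gives the time, the measured TCP pose, the force and the opening at its end, in the units of the state.
- observe(): the state, without advancing time (a new reading comes with each control period).
- eyes.camera(name): name is "scene" or "top"; returns the picture (400x640x3 uint8, blue, green, red); there is no depth.
- eyes.camera_model(name): a dict with "K" (3x3 intrinsics, pixels), "distortion" ([k1, k2, p1, p2, k3] as OpenCV has them; the pictures are not rectified), "rvec" (rotation vector, rad) and "tvec" (3), from world to camera coordinates, as OpenCV has them. Camera axes: x right, y down, z forward; pixel columns grow to the right and rows downward; lengths in m; the calibration is good to about 2 mm. A picture is of the moment at which its call begins. camera_model takes no time and is no camera call.
- ctrl.job_done(): hands the job in, once; it reports no verdict.
The state is a dict: "clock": time; "joints": joint angles; "joint_vel": joint speeds; "tau": joint torques, N m; "eef_pos": TCP position; "tcp_rot": TCP orientation; "force": force on the tool from outside, world axes, zero at the start; "wrist_torque": the same for the moment, N m; "gripper_width": finger opening in m.
Only numpy, scipy, OpenCV 4.12 (cv2) and the standard library are available. Lean on these libraries where they do the work, as an engineer would, in place of code of your own. Each camera call takes 0.05 s, during which the arm holds its last target. There are 200 camera calls.

## Working session

There is one attempt and no reset: what is moved stays moved. The work goes in short steps, Python scripts to look and compute and a tool call to move; the robot and the scene stay as the last step left them, time stands still between calls to the robot, and variables do not carry over. Pictures are saved under pics/ and viewed, about 8 in all and at most 12, crops included, and the job is handed in when it is done.

Besides the shell and the picture viewer there is one more tool, called after "Call:" as a command line: name --argument value ..., lists and objects as JSON in quotes. send_rows: Moves the arm, as the interface text tells. Its arguments: {"type":"object","properties":{"plan":{"type":"array"}},"required":["plan"]}

```bash
ls; mkdir -p pics
python3 - <<'E'
from cell import observe, eyes, ctrl
import cv2
for n in("scene","top"):
    im=eyes.camera(n); cv2.imwrite(f"pics/{n}0.png",im)
    m=eyes.camera_model(n); print(n,m)
print(observe())
E
```

```text
pics
scene {'K': array([[410.78014769,   0.        , 323.02106815],
       [  0.        , 410.78014769, 201.29928019],
       [  0.        ,   0.        ,   1.        ]]), 'distortion': array([0.01665025, 0.        , 0.        , 0.        , 0.        ]), 'rvec': array([ 2.21673682,  0.69604002, -0.34161878]), 'tvec': array([-0.38768922, -0.20661298,  1.35349118])}
top {'K': array([[483.44322957,   0.        , 326.81443183],
       [  0.        , 483.44322957, 202.67370406],
       [  0.        ,   0.        ,   1.        ]]), 'distortion': array([-0.1052635,  0.       ,  0.       ,  0.       ,  0.       ]), 'rvec': array([ 2.14672897, -2.1216501 ,  0.19703539]), 'tvec': array([-0.15314024,  0.58779344,  1.24445903])}
{'clock': 0.1, 'joints': array([ 1.18348036e+00,  3.07522081e-01,  1.50756006e+00,  1.45526504e-05,
        1.32840287e+00, -7.34921617e-02]), 'joint_vel': array([-0.00036296, -0.00222988, -0.00315019, -0.00042715,  0.0001066 ,
        0.00011312]), 'tau': array([-7.61008978e-04, -4.58531249e+01, -2.52607155e+01, -1.67334929e-04,
        5.60986940e-03, -3.32570089e-06]), 'eef_pos': array([0.17727459, 0.5463223 , 0.23045294]), 'tcp_rot': array([ 1.56270461e-01,  9.87713849e-01, -9.19563315e-04, -2.22955256e-04]), 'force': array([-0.2058898 ,  0.68647399,  1.33938294]), 'wrist_torque': array([-0.00334848,  0.03786595,  0.00381189]), 'gripper_width': 0.08532188813300359}
```

View pics/scene0.png

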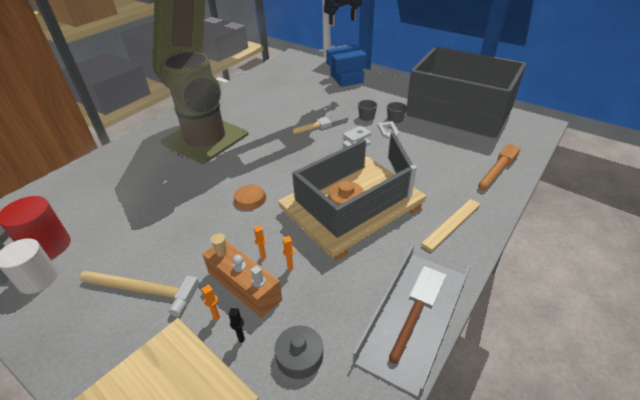

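View pics/top0.png

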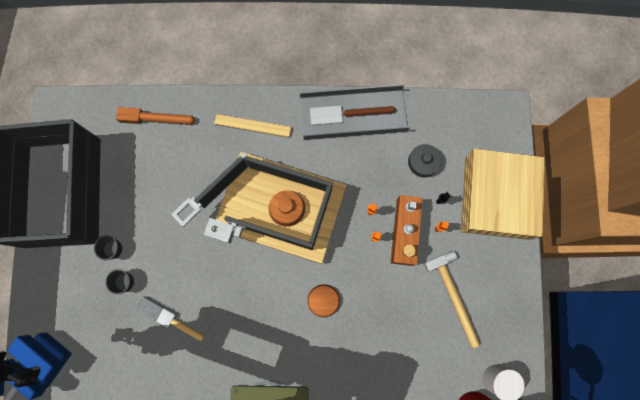

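The scene shows the flask with its gate open (free end at top (185,210)), the yoke at top (222,231), and the rack at top (407,230). The square pin is at (412,206), the ball stub at (409,229) and the sprue at (410,251). Orange and black decoys stand next to the rack.

Run:
```python
import cv2
im=cv2.imread("pics/top0.png")
a=cv2.resize(im[145:275,165:360],(780,520),interpolation=cv2.INTER_CUBIC)
cv2.imwrite("pics/c1.png",a)
b=cv2.resize(im[180:275,355:460],None,fx=5,fy=5,interpolation=cv2.INTER_CUBIC)
s=cv2.imread("pics/scene0.png")[220:345,190:310]
s=cv2.resize(s,None,fx=2.2,fy=2.2,interpolation=cv2.INTER_CUBIC)
import numpy as np
c=np.zeros((475,525+264,3),np.uint8);c[:475,:525]=b;c[:s.shape[0],525:]=s
cv2.imwrite("pics/c2.png",c)
```

```text
(no output)
```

View pics/c1.png

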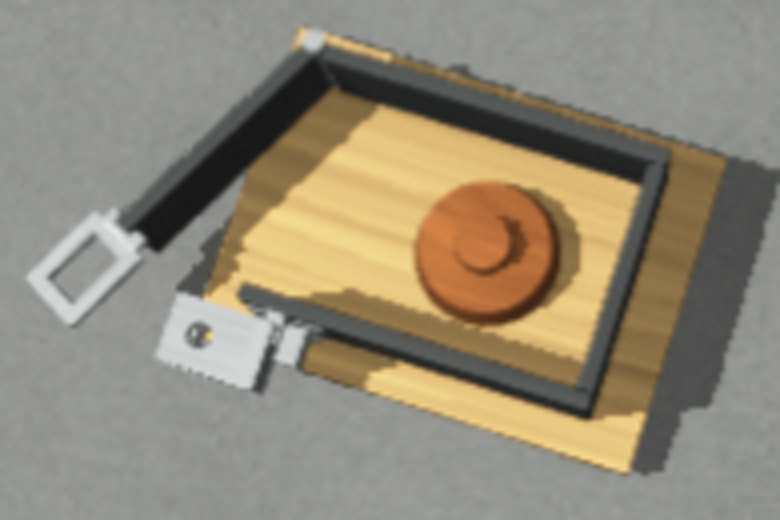

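View pics/c2.png

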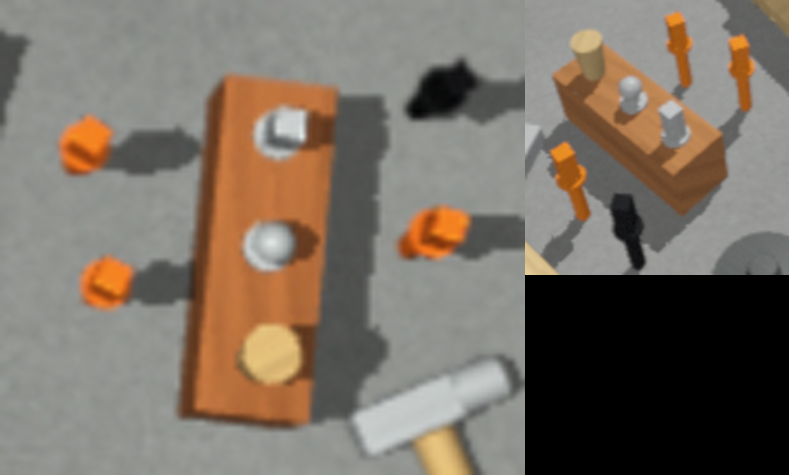

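The crops show the ear with its hole at c1 (200,335), the hinge cap at (314,40), and the slot centred at about (83,268). The pin's head top is at c2 (293,125).

```bash
cat > h.py <<'E'
import cv2, numpy as np
from cell import observe, eyes, ctrl
from scipy.spatial.transform import Rotation as R
from scipy.optimize import least_squares
def proj(P,n="top"):
    m=eyes.camera_model(n)
    return cv2.projectPoints(np.array(P,float).reshape(-1,1,3),m["rvec"],m["tvec"],m["K"],m["distortion"])[0][:,0]
def unproj(px,z,n="top"):
    m=eyes.camera_model(n); px=np.array(px,float).reshape(-1,1,2)
    u=cv2.undistortPoints(px,m["K"],m["distortion"])[:,0]
    Rm=cv2.Rodrigues(m["rvec"])[0]; C=-Rm.T@m["tvec"]
    d=np.c_[u,np.ones(len(u))]@Rm
    return C+d*((z-C[2])/d[:,2])[:,None]
def crop(p,s,x0,y0): return (np.array(p,float)+.5)/s-.5+[x0,y0]
def f2w(f,P): # f = x,y,yaw
    P=np.array(P,float).reshape(-1,3); c,s=np.cos(f[2]),np.sin(f[2])
    return np.c_[f[0]+c*P[:,0]-s*P[:,1], f[1]+s*P[:,0]+c*P[:,1],P[:,2]]
E
cat > m.py <<'E'
from h import *
c1=lambda p:crop(p,4,165,145); c2=lambda p:crop(p,5,355,180)
# wall top outer corners, hinge
P=[[.0875,-.125,.13],[-.0875,-.125,.13],[.085,.12,.132]]
px=c1([[667,157],[588,400],[314,40]])
W=np.array([unproj(p,q[2])[0] for p,q in zip(px,P)])
print("walls",W.round(4))
sol=least_squares(lambda f:(f2w(f,P)-W)[:,:2].ravel(),[W[:,0].mean(),W[:,1].mean(),np.pi/2]); f=sol.x
print("flask",f,"res mm",(sol.fun*1e3).round(1))
E=unproj(c1([[180,293],[157,355],[252,390],[272,318],[200,335]]),.132)
inv=lambda w:(np.array(w)[:,:2]-f[:2])@np.array([[np.cos(f[2]),-np.sin(f[2])],[np.sin(f[2]),np.cos(f[2])]])
print("ear in flask",inv(E).round(4)); print("hole w",E[-1])
L=unproj(c1([[83,268]]),.117); h=f2w(f,[[.085,.12,.13]]); v=inv(L)-[[.085,.12]]
print("lug",L,"r",np.linalg.norm(v),"angle",np.arctan2(v[0,1],-v[0,0]))
# rack corners top z=.066
K=unproj(c2([[227,76],[338,91],[310,425],[193,407]]),.066); print("rack",K.round(4),K.mean(0))
print("edges",np.linalg.norm(np.diff(K,axis=0),axis=1), "yaw",np.arctan2(*(K[0]-K[3])[[1,0]]),np.arctan2(*(K[1]-K[2])[[1,0]]))
H=unproj(c2([[279,108],[308,109],[305,143],[276,142],[292,125]]),.106); print("head",H.round(4))
print("stub",unproj(c2([[270,243]]),.09),"sprue",unproj(c2([[272,354]]),.111))
E
python3 m.py
```

```text
walls [[ 0.6244 -0.1566  0.13  ]
 [ 0.4696 -0.109   0.13  ]
 [ 0.6979  0.0706  0.132 ]]
flask [ 0.58320436 -0.01520838 -0.3030457 ] res mm [ 5.  -4.  -7.2  0.6  2.2  3.4]
ear in flask [[-0.0967  0.141 ]
 [-0.138   0.1412]
 [-0.1398  0.077 ]
 [-0.0934  0.0804]
 [-0.1177  0.1198]]
hole w [0.50666084 0.13425387 0.132     ]
lug [[0.55033161 0.21525962 0.117     ]] r 0.2059362062296335 angle 0.45313400077231675
rack [[ 0.611  -0.3414  0.066 ]
 [ 0.6036 -0.4011  0.066 ]
 [ 0.4258 -0.3826  0.066 ]
 [ 0.4347 -0.3211  0.066 ]] [ 0.51875528 -0.36154637  0.066     ]
edges [0.06013488 0.17880973 0.06209241] yaw -0.1147425805273141 -0.10393718112043854
head [[ 0.5867 -0.3617  0.106 ]
 [ 0.5863 -0.3768  0.106 ]
 [ 0.5685 -0.3749  0.106 ]
 [ 0.5688 -0.3598  0.106 ]
 [ 0.5778 -0.3683  0.106 ]]
stub [[ 0.51838794 -0.35863046  0.09      ]] sprue [[ 0.45921632 -0.3549648   0.111     ]]
```

Call:
send_rows --plan '[[[-0.25,-0.085,0],[0,0,0],1],[[-0.507,-0.169,0],[0,0,0],1],[[-0.507,-0.169,0],[0,0,0],1],[[-0.507,-0.169,0],[0,0,0],1],[[-0.507,-0.169,0],[0,0,0],1],[[-0.507,-0.169,0],[0,0,0],1],[[-0.507,-0.169,0],[0,0,0],1],[[-0.507,-0.169,0],[0,0,0],1],[[-0.507,-0.169,0],[0,0,0],1],[[-0.507,-0.169,0],[0,0,0],1]]'

```text
clock: 0.93
eef_pos: [0.5136, 0.2975, 0.2304]
tcp_rot: [0.156, 0.988, -0.001, -0.001]
force: [0.7, 0.0, 0.6]
gripper_width: 0.0
```

Call:
send_rows --plan '[[[-0.04,-0.01,0],[0,0,0],1],[[-0.08,-0.025,0],[0,0,0],1],[[-0.11,-0.036,0],[0,0,0],1],[[-0.11,-0.036,0.03],[0,0,0],1],[[-0.11,-0.036,0.07],[0,0,0],1],[[-0.11,-0.036,0.11],[0,0,0],1],[[-0.11,-0.036,0.14],[0,0,0],1],[[-0.11,-0.036,0.14],[0,0,0],1],[[-0.11,-0.036,0.14],[0,0,0],1]]'

```text
clock: 1.68
eef_pos: [0.6051, 0.2284, 0.0883]
tcp_rot: [0.156, 0.988, -0.002, -0.003]
force: [0.5, -0.1, 0.8]
gripper_width: 0.0002
```

Call:
send_rows --plan '[[[0,-0.01,0],[0,0,0],1],[[0,-0.02,0],[0,0,0],1],[[0,-0.03,0],[0,0,0],1],[[0,-0.04,0],[0,0,0],1],[[0,-0.05,0],[0,0,0],1],[[0,-0.06,0],[0,0,0],1],[[0,-0.07,0],[0,0,0],1],[[0,-0.075,0],[0,0,0],1],[[0,-0.08,0],[0,0,0],1],[[0,-0.08,0],[0,0,0],1]]'

```text
clock: 2.52
eef_pos: [0.5797, 0.1506, 0.0887]
tcp_rot: [0.157, 0.988, -0.003, -0.004]
force: [0.4, 0.4, 0.3]
gripper_width: 0.0002
```

Call:
send_rows --plan '[[[0,-0.004,0],[0,0,0],1],[[0,-0.008,0],[0,0,0],1],[[0,-0.012,0],[0,0,0],1]]'

```text
clock: 2.77
eef_pos: [0.5755, 0.1393, 0.0885]
tcp_rot: [0.156, 0.988, -0.003, -0.004]
force: [-0.8, 4.2, 0.9]
gripper_width: -0.0002
```

Run:
```python
from h import *
im=eyes.camera("top"); cv2.imwrite("pics/top1.png",im)
s=eyes.camera("scene"); cv2.imwrite("pics/scene1.png",s)
a=cv2.resize(im[145:275,165:360],(600,400),interpolation=cv2.INTER_CUBIC)
b=cv2.resize(s[125:245,270:430],(200,150))
cv2.imwrite("pics/c3.png",a)
print(observe()["force"],observe()["eef_pos"])
```

```text
[-0.54852524  0.61482172  0.49024296] [0.57553784 0.13833862 0.08852867]
```

View pics/c3.png

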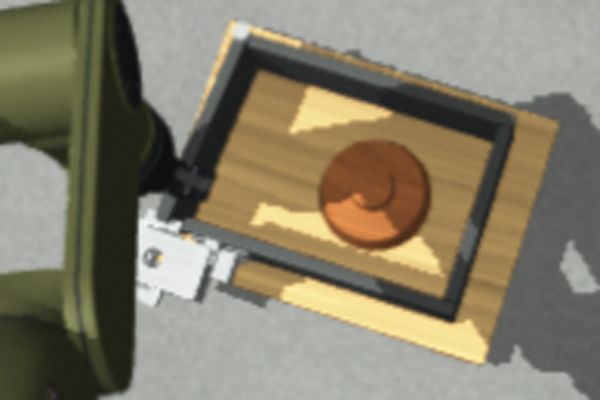

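The gate is nearly shut and the push force is about 4 N, which is hinge friction. I keep going in small steps until it hits the stop.

Call:
send_rows --plan '[[[0,-0.003,0],[0,0,0],1],[[0,-0.006,0],[0,0,0],1]]'

```text
clock: 3.03
eef_pos: [0.5736, 0.1327, 0.0885]
tcp_rot: [0.156, 0.988, -0.004, -0.004]
force: [-1.4, 4.1, 0.2]
gripper_width: 0.0002
```

Call:
send_rows --plan '[[[0,-0.003,0],[0,0,0],1],[[0,-0.005,0],[0,0,0],1]]'

```text
clock: 3.2
eef_pos: [0.5727, 0.1301, 0.0887]
tcp_rot: [0.157, 0.988, -0.001, -0.003]
force: [0.5, 16.1, -3.6]
gripper_width: -0.0003
```

Call:
send_rows --plan '[[[0,-0.002,0],[0,0,0],1],[[0,-0.004,0],[0,0,0],1]]'

```text
clock: 3.37
eef_pos: [0.5728, 0.1302, 0.0888]
tcp_rot: [0.158, 0.987, 0.003, -0.003]
force: [2.7, 21.1, -4.6]
gripper_width: -0.0001
```

Call:
send_rows --plan '[[[0,0.02,0],[0,0,0],1],[[0,0.03,0],[0,0,0],1],[[0,0.03,-0.04],[0,0,0],1],[[0,0.03,-0.08],[0,0,0],1],[[0,0.03,-0.12],[0,0,0],1],[[0,0.03,-0.13],[0,0,0],1],[[-0.04,-0.1,-0.13],[0,0,-0.2],0.3],[[-0.08,-0.25,-0.13],[0,0,-0.21],0.3],[[-0.159,-0.47,-0.13],[0,0,-0.21],0.3],[[-0.159,-0.47,-0.13],[0,0,-0.21],0.3]]'

```text
clock: 4.2
eef_pos: [0.5793, -0.0088, 0.218]
tcp_rot: [0.053, 0.999, 0.002, -0.002]
force: [1.2, -1.1, -0.1]
gripper_width: 0.0303
```

```bash
cat >> h.py <<'E'
def go(x,y,z,yaw=None):
    o=observe(); r=R.from_quat(o["tcp_rot"]); t=r.inv().apply(np.array([x,y,z])-o["eef_pos"]); print("pos",o["eef_pos"].round(4),"shift tool",t.round(4))
    if yaw is not None: # tool y along yaw, z down
        yv=np.array([np.cos(yaw),np.sin(yaw),0]); zv=np.array([0,0,-1.]); T=R.from_matrix(np.c_[np.cross(yv,zv),yv,zv])
        print("turn",(r.inv()*T).as_rotvec().round(4))
E
python3 -c "
from h import *
go(.5779,-.3683,.18,1.471)"
```

```text
pos [ 0.5793 -0.0088  0.218 ] shift tool [-0.0365 -0.3578  0.0366]
turn [ 0.0034 -0.0045 -0.0053]
```

Call:
send_rows --plan '[[[-0.02,-0.2,0],[0,0,0],0.1],[[-0.036,-0.358,0],[0,-0.0045,-0.005],0.1],[[-0.036,-0.358,0],[0.003,-0.0045,-0.005],0.1],[[-0.036,-0.358,0],[0.003,-0.0045,-0.005],0.1],[[-0.036,-0.358,0],[0.003,-0.0045,-0.005],0.1],[[-0.036,-0.358,0],[0.003,-0.0045,-0.005],0.1],[[-0.036,-0.358,0],[0.003,-0.0045,-0.005],0.1],[[-0.036,-0.358,0],[0.003,-0.0045,-0.005],0.1],[[-0.036,-0.358,0],[0.003,-0.0045,-0.005],0.1],[[-0.036,-0.358,0],[0.003,-0.0045,-0.005],0.1]]'

```text
clock: 5.03
eef_pos: [0.5762, -0.3766, 0.2156]
tcp_rot: [0.053, 0.999, -0.003, -0.0]
force: [-0.2, 0.0, 0.0]
gripper_width: 0.0385
```

Run:
```python
from h import *
im=eyes.camera("top"); cv2.imwrite("pics/top2.png",im)
s=eyes.camera("scene"); cv2.imwrite("pics/scene2.png",s)
go(.5779,-.3683,.18,1.471)
a=cv2.resize(im[150:265,170:345],(787,517),interpolation=cv2.INTER_CUBIC)
cv2.imwrite("pics/c4.png",a)
```

```text
pos [ 0.5764 -0.3706  0.2156] shift tool [-0.0013  0.0025  0.0356]
turn [ 0.0002 -0.0018 -0.0031]
```

View pics/c4.png

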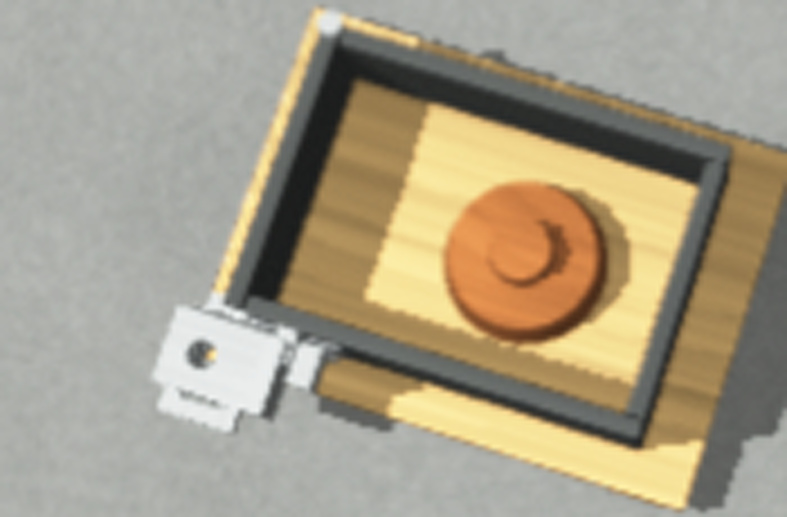

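The picture confirms the gate is shut: the lug is under the ears, with its end peeking out at c4 (200,410). The hole is at about (202,353). Next I measure the hole precisely in both cameras.

Run:
```python
from h import *
h0=unproj(crop([202,353],4.497,170,150),.132)[0]; print("pick",h0)
res=[]
for n,f in(("top","pics/top2.png"),("scene","pics/scene2.png")):
    g=cv2.cvtColor(cv2.imread(f),cv2.COLOR_BGR2GRAY)
    u,v=proj(h0,n)[0]; print(n,u,v)
    u0,v0=int(u)-14,int(v)-10
    k=8; a=cv2.resize(g[v0:v0+22,u0:u0+30],None,fx=k,fy=k,interpolation=cv2.INTER_CUBIC)
    print(g[int(v)-6:int(v)+8,int(u)-8:int(u)+10])
    for th in (140,165,185):
        N,l,st,c=cv2.connectedComponentsWithStats((a<th).astype(np.uint8))
        for i in range(1,N):
            if 20*k<st[i,4]<80*k*k/1 and 0<st[i,0] and st[i,0]+st[i,2]<a.shape[1] and st[i,1]>0 and st[i,1]+st[i,3]<a.shape[0]:
                p=crop(c[i],k,u0,v0); print(th,"area px",st[i,4]/k/k,p.round(2),unproj(p,.132,n)[0].round(4))
```

```text
pick [0.50732912 0.13452628 0.132     ]
top 214.53002001351973 228.1079608627573
[[179 196 228 232 232 231 231 230 231 232 232 233 232 231 228 226 220 201]
 [179 198 229 232 234 234 233 232 231 230 230 230 231 231 231 232 230 229]
 [183 215 230 231 232 232 233 232 232 230 231 231 230 230 230 230 231 232]
 [198 227 231 232 231 231 227 207 186 195 225 231 232 231 231 230 230 229]
 [217 231 233 232 231 228 187 129 102 123 154 207 231 233 233 233 232 231]
 [227 234 235 234 231 212 127 112  85 116 122 172 225 230 231 232 233 234]
 [228 233 234 234 232 176 107 107  88 103 169 221 229 230 230 230 230 231]
 [232 235 234 235 231 184 112  91  95 121 184 226 230 230 230 230 230 230]
 [233 235 234 235 233 201 127  94  97 144 179 196 230 232 232 232 231 230]
 [232 233 233 235 234 231 200 138 120 145 194 225 232 233 233 234 233 233]
 [231 231 231 232 233 234 231 221 218 215 231 234 234 233 233 233 232 233]
 [232 232 232 232 230 231 232 232 233 234 235 235 234 234 234 233 233 233]
 [232 232 232 233 232 231 232 231 232 232 234 234 235 235 235 235 236 235]
 [219 224 232 232 231 233 233 232 232 231 23
[... 781 characters left out ...]
00 190 163 142 142 140 141 158 184 200 201 200 200 199]
 [202 203 202 202 201 190 169 149 145 145 147 158 185 198 201 199 200 196]
 [203 203 202 202 201 199 192 180 173 174 177 186 197 199 199 197 190 177]
 [203 202 201 201 200 199 199 198 198 197 197 198 199 196 189 176 155 137]
 [202 202 201 200 200 199 200 199 199 198 199 196 190 175 154 137 131 132]
 [203 202 200 201 200 200 200 199 198 196 189 176 154 136 132 130 130 137]
 [203 203 203 201 200 199 196 191 188 175 153 136 130 129 128 129 132 137]
 [194 201 203 202 198 192 180 163 151 136 128 124 127 126 126 127 130 136]]
165 area px 12.0625 [359.65 131.42] [0.5067 0.1342 0.132 ]
185 area px 21.65625 [359.63 131.43] [0.5067 0.1342 0.132 ]
```

Call:
send_rows --plan '[[[-0.0013,0.0022,0.03],[0,-0.002,-0.003],0.1],[[-0.0013,0.0022,0.06],[0,-0.002,-0.003],0.1],[[-0.0013,0.0022,0.09],[0,-0.002,-0.003],0.1],[[-0.0013,0.0022,0.12],[0,-0.002,-0.003],0.1],[[-0.0013,0.0022,0.135],[0,-0.002,-0.003],0.1],[[-0.0013,0.0022,0.141],[0,-0.002,-0.003],0.1],[[-0.0013,0.0022,0.141],[0,-0.002,-0.003],0.1],[[-0.0013,0.0022,0.141],[0,-0.002,-0.003],0.1]]'

```text
clock: 5.8
eef_pos: [0.5782, -0.3679, 0.0753]
tcp_rot: [0.049, 0.999, -0.0, 0.0]
force: [-0.0, -0.2, 0.2]
gripper_width: 0.0383
```

Run:
```python
from h import *
go(.5779,-.3683,.074,1.471); print(observe()["force"])
s=eyes.camera("scene"); cv2.imwrite("pics/c5.png",cv2.resize(s[190:330,170:330],None,fx=4,fy=4,interpolation=cv2.INTER_CUBIC))
```

```text
pos [ 0.5782 -0.3679  0.0753] shift tool [ 0.0002 -0.0004  0.0013]
turn [-0.0003  0.0007  0.0011]
[-0.03818452 -0.24530222  0.17247806]
```

View pics/c5.png

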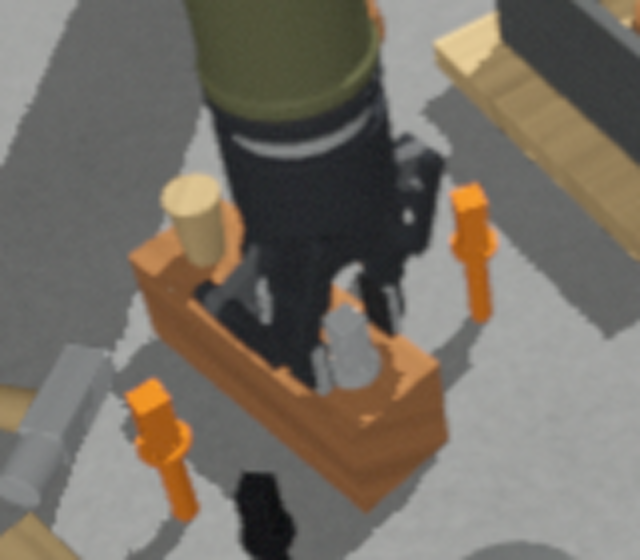

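The pin at c5 (350,345) stands between the two fingers. I close on it.

Call:
send_rows --plan '[[[0,0,0.001],[0,0,0],0.3],[[0,0,0.001],[0,0,0],0.5],[[0,0,0.001],[0,0,0],1],[[0,0,0.001],[0,0,0],1],[[0,0,0.001],[0,0,0],1],[[0,0,0.001],[0,0,0],1]]'

```text
clock: 6.35
eef_pos: [0.5797, -0.3691, 0.0771]
tcp_rot: [0.05, 0.999, -0.001, 0.003]
force: [0.6, 1.4, 7.0]
gripper_width: 0.015
```

Call:
send_rows --plan '[[[0,0,-0.01],[0,0,0],1],[[0,0,-0.025],[0,0,0],1],[[0,0,-0.04],[0,0,0],1],[[0,0,-0.06],[0,0,0],1],[[0,0,-0.09],[0,0,0],1],[[0,0,-0.12],[0,0,0],1],[[0,0,-0.15],[0,0,0],1],[[0,0,-0.15],[0,0,0],1],[[0,0,-0.15],[0,0,0],1]]'

```text
clock: 7.1
eef_pos: [0.58, -0.3696, 0.2304]
tcp_rot: [0.05, 0.999, -0.003, 0.005]
force: [-0.6, 0.1, -1.8]
gripper_width: 0.0148
```

Run:
```python
from h import *
o=observe(); print(o["force"],o["eef_pos"],o["gripper_width"])
s=eyes.camera("scene"); cv2.imwrite("pics/scene3.png",s)
t=eyes.camera("top"); cv2.imwrite("pics/top3.png",t)
u,v=proj([.578,-.369,.2],"scene")[0].astype(int);print(u,v)
a=cv2.resize(s[v-50:v+90,u-60:u+60],None,fx=4,fy=4,interpolation=cv2.INTER_CUBIC)
cv2.imwrite("pics/c6.png",a); print(u-60,v-50)
go(.5067,.1347,.24)
```

```text
[-0.59870943  0.06657783 -1.8339584 ] [ 0.5800002  -0.36957988  0.23036789] 0.014771669394205246
248 236
188 186
pos [ 0.5781 -0.3682  0.2264] shift tool [ 0.1209  0.4933 -0.0149]
```

View pics/c6.png

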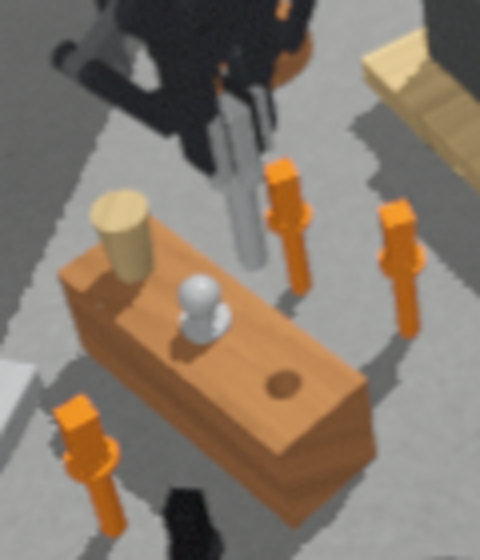

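Call:
send_rows --plan '[[[0.02,0.03,-0.0149],[0,0,0],1],[[0.03,0.06,-0.0149],[0,0,0],1],[[0.04,0.1,-0.0149],[0,0,0],1],[[0.05,0.14,-0.0149],[0,0,0],1],[[0.06,0.18,-0.0149],[0,0,0],1],[[0.07,0.22,-0.0149],[0,0,0],1],[[0.08,0.26,-0.0149],[0,0,0],1],[[0.09,0.3,-0.0149],[0,0,0],1],[[0.1,0.34,-0.0149],[0,0,0],1],[[0.1,0.36,-0.0149],[0,0,0],1]]'

```text
clock: 8.03
eef_pos: [0.5101, 0.0043, 0.2382]
tcp_rot: [0.049, 0.999, 0.0, -0.002]
force: [-0.0, 0.0, -1.6]
gripper_width: 0.0148
```

Run:
```python
from h import *
go(.5067,.1347,.235,1.471)
```

```text
pos [0.5101 0.0043 0.2382] shift tool [0.016  0.1294 0.0033]
turn [ 0.0004 -0.0034  0.0027]
```

Call:
send_rows --plan '[[[0.005,0.03,0],[0,0,0],1],[[0.01,0.06,0],[0,0,0],1],[[0.014,0.09,0.003],[0,-0.003,0],1],[[0.016,0.12,0.003],[0,-0.003,0],1],[[0.016,0.1294,0.003],[0,-0.003,0],1],[[0.016,0.1294,0.003],[0,-0.003,0],1],[[0.016,0.1294,0.003],[0,-0.003,0],1],[[0.016,0.1294,0.003],[0,-0.003,0],1]]'

```text
clock: 8.7
eef_pos: [0.5061, 0.1334, 0.2344]
tcp_rot: [0.049, 0.999, -0.0, -0.001]
force: [-0.1, 0.1, -0.3]
gripper_width: 0.0153
```

Run:
```python
from h import *
eyes.camera("scene"); o=observe(); print(o["eef_pos"],o["force"],o["tcp_rot"])
s=eyes.camera("scene"); cv2.imwrite("pics/scene4.png",s)
t=eyes.camera("top"); cv2.imwrite("pics/top4.png",t)
a=cv2.resize(s[80:160,320:400],None,fx=7,fy=7,interpolation=cv2.INTER_CUBIC)
cv2.imwrite("pics/c7.png",a)
```

```text
[0.5063068  0.13324938 0.23466259] [-0.57430026 -0.39341411 -1.14324125] [ 4.91634821e-02  9.98790279e-01 -3.25405502e-04 -9.07718716e-04]
```

View pics/c7.png

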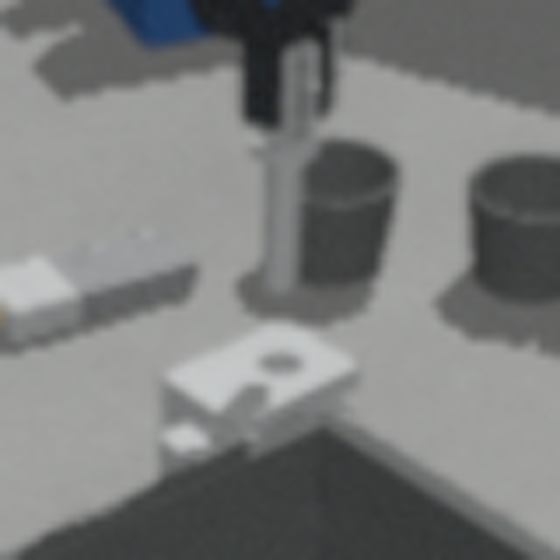

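The pin hangs above the yoke: its nose is at c7 (281,290), its collar at about (287,140), and the hole at (282,362).

Run:
```python
from h import *
c=lambda p:crop(p,7,320,80)
inv=lambda P:((proj(P,"scene")-[320,80]+.5)*7-.5).round(1)
for z in(.166,.132,.226): print(z,"TCP axis",inv([.5063,.1332,z]),"hole",inv([.5067,.1347,z]))
print("nose w at z.166",unproj(c([281,288]),.166,"scene"))
g=cv2.cvtColor(cv2.imread("pics/scene4.png"),cv2.COLOR_BGR2GRAY)
print(g[96:126:1,352:372])
```

```text
0.166 TCP axis [[281.6 287.2]] hole [[284.6 285.8]]
0.132 TCP axis [[278.3 363.9]] hole [[281.2 362.5]]
0.226 TCP axis [[287.7 143.9]] hole [[290.8 142.5]]
nose w at z.166 [[0.50640743 0.13260158 0.166     ]]
[[155 150 115  60  41  37  36  52  91 113 104 102 113 103 110 142 155 157
  158 158]
 [157 153 135  98  78  62  50  60  96 114 110 109 125 131 141 155 157 159
  158 157]
 [157 156 150 141 127 101  86  89 105 114 107 110 125 143 151 152 154 156
  157 158]
 [157 158 157 159 155 135 120 117 117 114 109 113 126 135 135 130 134 140
  142 147]
 [157 157 156 155 155 146 124 118 120 120 120 124 124 115  97  89  88  90
   99 109]
 [155 157 154 144 130 126 122 119 125 125 127 127 121 102  76  72  70  72
   71  72]
 [154 155 154 148 135 126 124 127 129 129 128 123 108  88  72  70  69  71
   68  65]
 [153 154 155 153 150 137 122 125 130 131 126 110  85  74  72  69  67  69
   67  64]
 [154 154 155 155 154 140 119 122 129 131 119  94  73  69  69  69  69  67
   65  64]
 [154 154 155 155 154 139 119 123 130 129 116  92  71  70  68  70  67  66
   67  65]
 [153 154 154 155 153 140 120 123 129 128
[... 959 characters left out ...]
  65  67
   64  63]
 [159 160 153 144 128 110 120 128 130 123  99  68  64  66  65  65  65  64
   66  61]
 [161 153 133 110 103 106 121 129 129 122  99  71  64  65  67  65  66  65
   66  68]
 [159 140 109 102 100 107 119 128 129 120  99  82  77  73  75  76  75  76
   83  88]
 [158 139 108 100  99 105 112 120 121 112 103  99  94  90  89  91  90  93
   97  99]
 [159 146 119 100  99 101 104 106 106 103 101 101 100  98  97  98  98 100
  100 103]
 [159 157 139 109 103 101 101 101 102 101 100 100  98 101 101  99 100 101
  104 108]
 [160 158 146 126 117 106 104 103 104 103 101 101  99 102 101 102 104 106
  117 128]
 [160 158 158 156 144 131 133 133 132 126 113 105 104 104 105 114 125 128
  142 155]]
```

Call:
send_rows --plan '[[[0,0.0013,0.01],[0,0,0],1],[[0,0.0013,0.02],[0,0,0],1],[[0,0.0013,0.028],[0,0,0],1],[[0,0.0013,0.03],[0,0,0],1],[[0,0.0013,0.03],[0,0,0],1],[[0,0.0013,0.03],[0,0,0],1]]'

```text
clock: 9.35
eef_pos: [0.5066, 0.1345, 0.2046]
tcp_rot: [0.05, 0.999, -0.0, -0.001]
force: [-0.7, -1.2, -1.3]
gripper_width: 0.0151
```

Call:
send_rows --plan '[[[0,0,0.001],[0,0,0],1],[[0,0,0.002],[0,0,0],1],[[0,0,0.003],[0,0,0],1],[[0,0,0.004],[0,0,0],1],[[0,0,0.004],[0,0,0],1]]'

```text
clock: 9.77
eef_pos: [0.5065, 0.1345, 0.2006]
tcp_rot: [0.049, 0.999, -0.0, -0.001]
force: [0.0, 0.0, -1.4]
gripper_width: 0.0146
```

Call:
send_rows --plan '[[[0,0,0.001],[0,0,0],1],[[0,0,0.002],[0,0,0],1],[[0,0,0.002],[0,0,0],1]]'

```text
clock: 10.02
eef_pos: [0.5065, 0.1345, 0.1985]
tcp_rot: [0.049, 0.999, -0.0, -0.001]
force: [0.2, 0.3, -1.2]
gripper_width: 0.0148
```

Call:
send_rows --plan '[[[0,0,0.001],[0,0,0],1],[[0,0,0.002],[0,0,0],1],[[0,0,0.002],[0,0,0],1]]'

```text
clock: 10.27
eef_pos: [0.5065, 0.1345, 0.1963]
tcp_rot: [0.049, 0.999, -0.0, -0.001]
force: [-0.9, -0.1, -0.7]
gripper_width: 0.0148
```

Call:
send_rows --plan '[[[0,0,0.001],[0,0,0],1],[[0,0,0.002],[0,0,0],1],[[0,0,0.003],[0,0,0],1],[[0,0,0.003],[0,0,0],1]]'

```text
clock: 10.6
eef_pos: [0.5065, 0.1345, 0.193]
tcp_rot: [0.049, 0.999, -0.0, -0.001]
force: [0.6, 0.8, -0.6]
gripper_width: 0.015
```

Call:
send_rows --plan '[[[0,0,0.001],[0,0,0],1],[[0,0,0.002],[0,0,0],1],[[0,0,0.003],[0,0,0],1],[[0,0,0.003],[0,0,0],1]]'

```text
clock: 10.93
eef_pos: [0.5064, 0.1345, 0.1898]
tcp_rot: [0.049, 0.999, -0.0, -0.001]
force: [0.9, -0.4, -1.3]
gripper_width: 0.0145
```

Call:
send_rows --plan '[[[0,0,0.001],[0,0,0],1],[[0,0,0.002],[0,0,0],1],[[0,0,0.003],[0,0,0],1],[[0,0,0.004],[0,0,0],1],[[0,0,0.004],[0,0,0],1]]'

```text
clock: 11.35
eef_pos: [0.5064, 0.1345, 0.1856]
tcp_rot: [0.049, 0.999, -0.0, -0.001]
force: [0.5, 0.6, -1.4]
gripper_width: 0.0151
```

Call:
send_rows --plan '[[[0,0,0.001],[0,0,0],1],[[0,0,0.002],[0,0,0],1],[[0,0,0.003],[0,0,0],1],[[0,0,0.004],[0,0,0],1],[[0,0,0.004],[0,0,0],1]]'

```text
clock: 11.77
eef_pos: [0.5064, 0.1344, 0.1814]
tcp_rot: [0.049, 0.999, -0.0, -0.001]
force: [1.0, -0.2, -1.1]
gripper_width: 0.015
```

Call:
send_rows --plan '[[[0,0,0.001],[0,0,0],1],[[0,0,0.002],[0,0,0],1],[[0,0,0.003],[0,0,0],1],[[0,0,0.004],[0,0,0],1],[[0,0,0.004],[0,0,0],1]]'

```text
clock: 12.18
eef_pos: [0.5064, 0.1345, 0.1772]
tcp_rot: [0.049, 0.999, -0.0, -0.001]
force: [-0.3, -0.0, -1.7]
gripper_width: 0.0146
```

Call:
send_rows --plan '[[[0,0,0.001],[0,0,0],1],[[0,0,0.002],[0,0,0],1],[[0,0,0.003],[0,0,0],1],[[0,0,0.004],[0,0,0],1],[[0,0,0.004],[0,0,0],1]]'

```text
clock: 12.6
eef_pos: [0.5063, 0.1345, 0.173]
tcp_rot: [0.049, 0.999, -0.0, -0.001]
force: [0.0, 0.0, -1.2]
gripper_width: 0.0148
```

Call:
send_rows --plan '[[[0,0,0.001],[0,0,0],1],[[0,0,0.002],[0,0,0],1],[[0,0,0.003],[0,0,0],1],[[0,0,0.003],[0,0,0],1]]'

```text
clock: 12.93
eef_pos: [0.5064, 0.1344, 0.1698]
tcp_rot: [0.049, 0.999, -0.0, -0.001]
force: [0.4, -0.8, -1.4]
gripper_width: 0.0146
```

Call:
send_rows --plan '[[[0,0,0.001],[0,0,0],1],[[0,0,0.002],[0,0,0],1],[[0,0,0.003],[0,0,0],1],[[0,0,0.003],[0,0,0],1]]'

```text
clock: 13.27
eef_pos: [0.5064, 0.1345, 0.1666]
tcp_rot: [0.049, 0.999, -0.0, -0.001]
force: [0.7, 0.4, -1.9]
gripper_width: 0.015
```

Call:
send_rows --plan '[[[0,0,0.0015],[0,0,0],1],[[0,0,0.003],[0,0,0],1],[[0,0,0.0045],[0,0,0],1],[[0,0,0.006],[0,0,0],1],[[0,0,0.006],[0,0,0],1]]'

```text
clock: 13.68
eef_pos: [0.5064, 0.1344, 0.1603]
tcp_rot: [0.049, 0.999, -0.0, -0.001]
force: [0.4, 0.6, -3.1]
gripper_width: 0.0147
```

Call:
send_rows --plan '[[[0,0,0.0015],[0,0,0],1],[[0,0,0.003],[0,0,0],1],[[0,0,0.0045],[0,0,0],1],[[0,0,0.006],[0,0,0],1],[[0,0,0.006],[0,0,0],1]]'

```text
clock: 14.1
eef_pos: [0.5064, 0.1344, 0.154]
tcp_rot: [0.049, 0.999, -0.0, -0.001]
force: [0.8, 1.1, -2.3]
gripper_width: 0.0149
```

Call:
send_rows --plan '[[[0,0,0.0015],[0,0,0],1],[[0,0,0.003],[0,0,0],1],[[0,0,0.0045],[0,0,0],1],[[0,0,0.006],[0,0,0],1],[[0,0,0.006],[0,0,0],1]]'

```text
clock: 14.52
eef_pos: [0.5064, 0.1344, 0.1477]
tcp_rot: [0.049, 0.999, -0.0, -0.001]
force: [0.5, 0.4, -2.8]
gripper_width: 0.0149
```

Gentle to the end, feeling for the collar.

Call:
send_rows --plan '[[[0,0,0.001],[0,0,0],1],[[0,0,0.002],[0,0,0],1],[[0,0,0.003],[0,0,0],1],[[0,0,0.003],[0,0,0],1]]'

```text
clock: 14.85
eef_pos: [0.5063, 0.1344, 0.1445]
tcp_rot: [0.049, 0.999, -0.0, -0.001]
force: [0.9, -0.4, -1.7]
gripper_width: 0.0147
```

Call:
send_rows --plan '[[[0,0,0.001],[0,0,0],1],[[0,0,0.0015],[0,0,0],1],[[0,0,0.0015],[0,0,0],1]]'

```text
clock: 15.1
eef_pos: [0.5064, 0.1344, 0.1431]
tcp_rot: [0.049, 0.999, -0.0, -0.001]
force: [0.1, 0.8, 1.0]
gripper_width: 0.0152
```

Run:
```python
from h import *
o=observe(); print(o["force"],o["eef_pos"])
s=eyes.camera("scene")
cv2.imwrite("pics/c8.png",cv2.resize(s[80:160,320:400],None,fx=7,fy=7,interpolation=cv2.INTER_CUBIC))
```

```text
[0.07260005 0.78042716 0.99491748] [0.50635428 0.13443284 0.14310328]
```

View pics/c8.png

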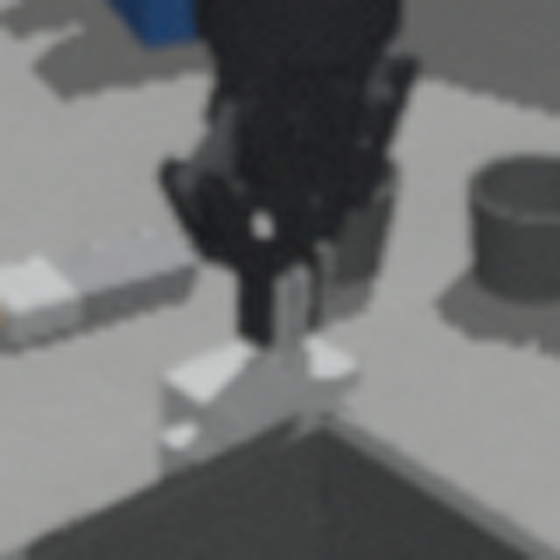

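The pin is fully down and its collar is at the ear at about c8 (285,355), with contact just starting. A little more to seat it.

Call:
send_rows --plan '[[[0,0,0.0006],[0,0,0],1],[[0,0,0.0012],[0,0,0],1],[[0,0,0.0012],[0,0,0],1]]'

```text
clock: 15.4
eef_pos: [0.5064, 0.1345, 0.143]
tcp_rot: [0.049, 0.999, -0.0, -0.001]
force: [-2.0, 0.3, 8.7]
gripper_width: 0.015
```

Call:
send_rows --plan '[[[0,0,0],[0,0,0],0.6],[[0,0,0],[0,0,0],0.3],[[0,0,0],[0,0,0],0],[[0,0,0],[0,0,0],0],[[0,0,0],[0,0,0],0],[[0,0,-0.02],[0,0,0],0],[[0,0,-0.05],[0,0,0],0],[[0,0,-0.09],[0,0,0],0],[[0,0,-0.12],[0,0,0],0],[[0,0,-0.12],[0,0,0],0]]'

```text
clock: 16.23
eef_pos: [0.5108, 0.1353, 0.2697]
tcp_rot: [0.049, 0.999, 0.001, 0.005]
force: [1.7, 0.1, -0.5]
gripper_width: 0.0424
```

Call:
send_rows --plan '[[[0.02,0.02,0],[0,0,0],0],[[0.02,0.06,0],[0,0,0],0],[[0.02,0.1,0],[0,0,0],0],[[0.02,0.14,0],[0,0,0],0],[[0.02,0.17,0],[0,0,0],0],[[0.02,0.17,0],[0,0,0],0],[[0.02,0.17,0],[0,0,0],0]]'

```text
clock: 16.82
eef_pos: [0.5072, 0.3078, 0.2688]
tcp_rot: [0.048, 0.999, 0.001, 0.004]
force: [-0.0, 0.5, 0.2]
gripper_width: 0.0425
```

Run:
```python
from h import *
o=observe(); print(o["force"],o["eef_pos"],o["gripper_width"])
s=eyes.camera("scene"); t=eyes.camera("top")
a=cv2.resize(s[80:160,320:400],(400,400),interpolation=cv2.INTER_CUBIC)
b=cv2.resize(t[180:280,190:290],(400,400),interpolation=cv2.INTER_CUBIC)
cv2.imwrite("pics/c9.png",np.hstack([a,b]))
cv2.imwrite("pics/scene5.png",s)
for p in ([.5063,.1345,.172],[.5063,.1345,.136]): print((proj(p,"scene")-[319.5,79.5])*5-.5,(proj(p)-[189.5,179.5])*4-.5+[400,0])
for z in (.09,.111):pass
print("pegs diff",[np.abs(cv2.imread("pics/scene3.png")[y-8:y+9,x-8:x+9].astype(int)-s[y-8:y+9,x-8:x+9]).mean().round(1) for x,y in ((238,262),(219,243))])
```

```text
[-0.04841398  0.51769253  0.16654875] [0.50721493 0.30779277 0.26882174] 0.042521972096495005
[[202.69931898 194.07049759]] [[485.19588081 187.53632922]]
[[200.17519392 252.37543747]] [[498.1854387  194.78808333]]
pegs diff [np.float64(5.3), np.float64(10.5)]
```

View pics/c9.png

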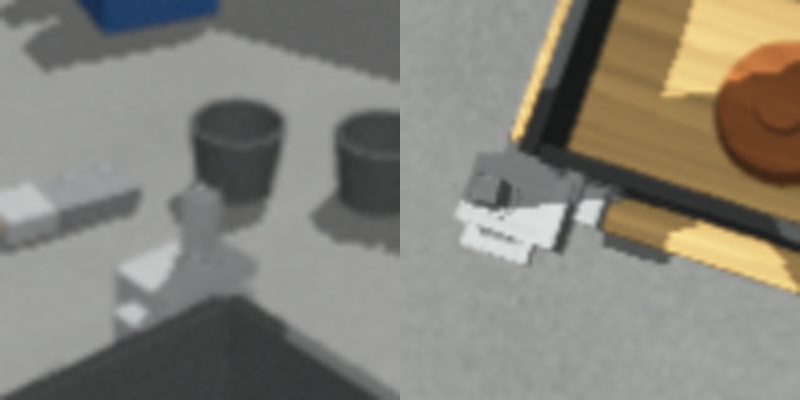

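View pics/scene5.png

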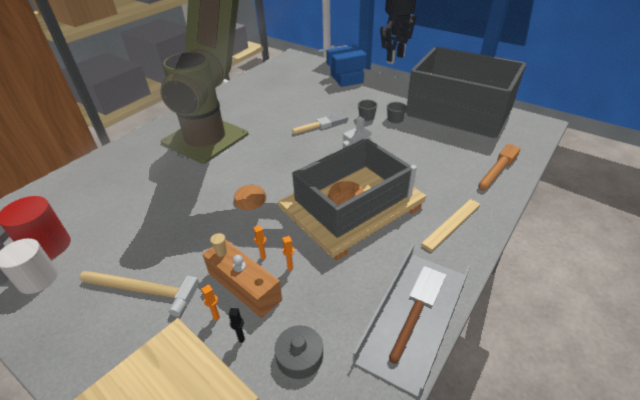

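```bash
python3 -c "
from cell import ctrl
print(ctrl.job_done())"
```

```text
the job is handed in; nothing more can be done
None
```

I shut the gate on its stop and put the square-headed pin down through the yoke and lug. I then released it with its collar on the upper ear and handed the job in at about 17 s. The hand-in gave no verdict.

- **Gate:** I pushed with the shut fingers. The force was about 4 N while the gate moved and rose to about 21 N at the stop. The last pictures show it shut, with the lug end showing at the yoke.
- **Pin:** The hole I found from the cameras was good enough that the pin went in on the first try. The wrist force stayed within about 3 N all the way down and reached about 9 N as the collar seated. In the scene camera picture the pin's top is within about 1 pixel of where a fully seated, upright pin should appear.
- **Rest of the scene:** The last picture shows the ball stub and the sprue peg standing in the rack and the decoys still in place. The arm is about 17 cm clear of the pin and touching nothing.

**Checks that disagreed or fell short:**
- The two cameras put the hole about 1–2 mm apart in y, so I aimed between them.
- Closing on the pin showed about 7 N upward and raised the tool about 2 mm, so a fingertip may have touched the collar. It had no further effect.
- A picture-difference check on the two pegs gave no clear answer, probably because of shadows. I judged them from the last picture instead.

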